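Dock the relay module and latch it

TASK

Slide the relay module along its rails until it just bears on the orange spring contact plate of the socket, hook the wire bail of the draw latch over the keeper on the module, then press the latch lever flat, past centre, so that the latch draws the module home and stays shut by itself. Work by feel and gently: do not jam the module into the springs by hand, do not force the bail against the keeper, do not slam the lever on to its stop, and leave the other things on the bench where they are.

Things in the scene. Friction and masses are not known exactly. Their poses are not given: they have to be found in the camera images.
- stand: Docking stand fixed to the bench: two aluminium profiles 400 mm long, 30 mm square, 90 mm apart, with guide rails on top. Origin on the bench under its middle; y runs along the rails from the socket to the module's pull plate, x across, z up (all directions below are these). Along y from the lever pivot: socket -78 to +40 mm, then orange contact plate, then module. Heights are above the bench.
- socket: Grey socket housing, 90 x 118 mm, top at 100 mm, fixed; same origin and axes as the stand. In its +y face an orange contact plate (68 x 30 mm, centre 71 mm high) on springs (5 N to start it, then 11 N per mm), moving along y. How far it stands out is set by hidden shims: the module first meets it at a sled reading between 0.003 and 0.010. By hand keep below about 15 N.
- sled (a joint): Distance of the module from its hard stop, m: 0 = stop, grows along +y, starts 0.035 to 0.065, 0.001 to 0.002 when latched. Slides with about 3 N and stays where left. Module: base plate 112 x 145 mm, top at 52 mm; in front the keeper bracket, then relays under a clear cover (92 x 54 mm, top at 92 mm, front wall 37 mm from the keeper seat toward +y), at the rear the pull plate.
- keeper: Module's front bracket with the keeper hook (origin: module's middle, 46 mm high). Bulkhead 84 mm wide, up to 90 mm, meets the contact plate. Hook in the middle, 26 mm wide: upright web, at its top a rounded lip that overhangs 4.5 mm toward +y, below it a flat floor that runs 21 mm from the web toward +y. The crossbar goes over the lip, down to the floor beyond it, then back toward -y to the web.
- keeper_seat (a point): Centre of the crossbar when it rests on the keeper's floor against the web: 2.5 mm above the floor, 2.5 mm from the web, 112 mm high, mid-width. Moves with the module. Lip top is 10 mm above it. To pass the lip the crossbar's centre must be at least 5 mm beyond this point along +y. In use it may ride up to 4 mm higher, under the lip.
- pull_plate (a point): Middle of the top edge of the black pull plate at the module's rear: upright, 50 mm wide across, 8 mm thick along y, from 52 to 112 mm high, 30 mm behind the clear cover. Its rear face is 204 mm + sled reading from the lever pivot along y. Pinch it from above or push it from behind toward -y.
- latch_base: Fixed steel base of the draw latch on top of the socket, with ears for the pivot and a black rubber stop for the shut lever (stop top 109.5 mm high, 46 to 58 mm from the pivot toward -y). Origin on the bench below the lever pivot. Do not load the stop with more than about 30 N.
- lever_pivot (a point): Centre of the lever pivot, fixed, 114 mm above the bench, in the middle of the latch; the pivot axis is the stand's x axis.
- lever (a joint): Lever angle, rad: 0 = shut, blade level along -y on the stop; grows as its end swings up and over toward +y (1.57 upright, at most 2.25). Starts 1.5 to 1.85, stays where left (0.028 N m friction). Dead centre is at about 0.16; below it a taut bail holds the lever shut. With the bail hooked, pressing 50 mm from the pivot takes 3 to 16 N on the way, none at dead centre.
- lever_blade: The lever's steel blade with a red pad: 30 mm wide, 3 mm thick, 17 to 72 mm from the pivot, end bent up slightly. Origin at the pivot; when shut its axes are the stand's and its upper (red) face lies 1.5 mm below the pivot's height. Upright, the red face looks toward +y: push it there.
- lever_end (a point): Middle of the free end of the lever blade, 70 mm from the pivot.
- bail: U-shaped wire bail, 5 mm wire: two side wires 90 mm long, 46 mm over the outside, 36 mm inside, joined by a crossbar. Origin at its pin on the lever, 14 mm from the lever pivot; y points to the crossbar. Pin friction 0.022 N m; the lever swings along as the crossbar is moved. Starts 0.2 to 0.9 rad above level. At keeper height the crossbar reaches at most 96 mm from the lever pivot.
- bail_bar (a point): Centre of the bail's crossbar. The bail can be taken from above across its two side wires, close to the crossbar (46 mm), and pivots in the grasp. Moving it takes about 4 N (stiff pins). For the same reason the crossbar rises with the lever as the lever is pressed over, and comes off the keeper, unless it was first drawn back under the lip until it bears on the web.
- screwdriver: Bystander: yellow screwdriver, 190 mm, lying beside the stand.
- wrench: Bystander: steel wrench, 160 mm, lying beside the stand.
- spare_relay: Bystander: spare clear relay on a black foot, 26 x 30 x 42 mm, beside the stand.
- multimeter: Bystander: yellow multimeter, 85 x 165 x 43 mm.
- stop_button: Bystander: yellow box 72 mm square with a red mushroom button, 87 mm tall.
- nut_tray: Bystander: blue open tray with one divider, 110 x 150 x 35 mm.
- profile_offcut: Bystander: offcut of slotted aluminium profile, 160 x 30 x 30 mm.

How it is judged:
By the outcome, as a careful person would: the job done as asked, in the order asked, and still so for the second after the job is handed in, with the robot touching nothing.
It also fails if it takes over 67 s, if anything falls off the work surface, if the arm or the gripper's body presses on something with over 40 N, if the wrist force passes 120 N, or if a joint passes its speed limit or range.

ROBOT

A 7-joint arm with a two-finger parallel gripper is mounted at the origin on the work surface. World frame = base frame: x ahead of the robot, y to its left, z up, the work surface at z = 0. Lengths are in m, angles in rad, forces in N, time in s.
With the tool pointing down it reaches from about 0.425 to 0.825 m from the base axis. Payload 3.6 kg.
Tool frame: the origin (TCP) lies where the fingers leave the gripper's body, on its centre line; the fingertips stand 73 mm ahead of it and the grasp point (between the pads) lies 54 mm ahead of it; z points along the fingers, y is the line along which they close (so a half turn about z gives the same grasp; the last joint's range is limited). The gripper opens to 85 mm and grips with 20 to 120 N. Pads are 22 mm wide; open, the fingers measure 114 mm over their backs; the gripper's body (76 mm by 85 mm) begins 54 mm behind the grasp point. The pads swing forward as they close: fully open they stand 13 mm farther back than shut.
Start: joints at [1.306, 0.615, -0.013, 1.423, 0.008, 1.103, -0.04], TCP at [0.153, -0.632, 0.304] pointing down, gripper open.
Joint ranges: [-3.12, 3.12], [-0.3, 2.06], [-1.34, 1.32], [0.26, 2.42], [-1.36, 4.5], [0.01, 1.98], [-2.84, 2.84]. Speed limits (rad/s): [2.79, 2.79, 3.14, 3.14, 3.14, 3.14, 3.14].

INTERFACE

Orientations are given as a unit quaternion [x, y, z, w].
In Python, from station import arm, snapshot, camera_info, ticket gives the robot as it stands. Calls block until the motion is done:
- arm.movep(position, orientation): joint-space move of the TCP to a pose.
- arm.line_to(position, velocity=0.15, ori=None): straight line of the TCP; ori=None keeps the orientation; velocity is the mean speed in m/s.
- arm.move_j(angles): joint-space move.
- arm.move_gripper(opening, effort=None): opening from 0.0 (shut) to 1.0 (fully open); effort is the grip in N (None keeps the last); returns when the fingers have stopped.
- arm.pause(seconds).
- arm.ik(position, orientation): joint angles nearest the present ones, or None.
- snapshot(name): name is "scene" or "top" or "wrist"; returns the picture (420x560x3 uint8, blue, green, red); there is no depth.
- camera_info(name): a dict with "fx", "fy", "cx", "cy" (pixels), "R" (3x3) and "t" (3): a world point X has camera coordinates R X + t; the wrist camera has in their place "T_tool_cam" (4x4, takes a point from camera to tool coordinates, whose origin is the TCP and whose axes are the flange's). Camera axes: x right, y down, z forward; pixel columns grow to the right and rows downward; lengths in m; the calibration is good to about 2 mm. A picture is of the moment at which its call begins: read the wrist's pose just before it. camera_info takes no time and is no camera call.
A pose or a line that the arm cannot do raises arm.MotionError and nothing moves.
- ticket.finish_job(): hands the job in; it is judged then, once.
Readings, each from a call of its own:
- arm.read_time(): time.
- arm.read_joint_positions(): joint angles.
- arm.read_dq(): joint speeds.
- arm.read_effort(): joint torques, N m.
- arm.read_tool_pos(): TCP position.
- arm.read_eef_rot(): TCP orientation.
- arm.read_ft_force(): force on the tool from outside, world axes, zero at the start.
- arm.read_wrist_torque(): the same for the moment, N m.
- arm.read_opening(): opening from 0.0 (shut) to 1.0 (fully open).
- arm.read_finger_force(): force on a finger pad.
Only numpy, scipy, OpenCV 4.12 (cv2) and the standard library are available. Lean on these libraries where they do the work, as an engineer would, in place of code of your own. Each camera call takes 0.05 s, during which the arm holds its last target. There are 200 camera calls.

## Working session

There is one attempt and no reset: what is moved stays moved. The work goes in short steps, each a Python script; the robot and the scene stay as the last script left them, time stands still between calls to the robot, and variables do not carry over. Pictures are saved under pics/ and viewed, at most 10 in all, crops included, and the job is handed in when it is done.

```bash
ls; mkdir -p pics; python3 - <<'E'
from station import arm,snapshot,camera_info
import cv2
for n in("scene","top"):
    cv2.imwrite(f"pics/{n}0.png",snapshot(n)); c=camera_info(n); print(n,c)
print(camera_info("wrist"),arm.read_time(),arm.read_eef_rot(),arm.read_tool_pos())
E
```

```text
pics
scene {'fx': 465.11967830560275, 'fy': 465.11967830560275, 'cx': 287.7260350235121, 'cy': 212.55601131454958, 'R': array([[ 0.14341067,  0.98958668,  0.01231163],
       [ 0.69492634, -0.0918356 , -0.71319254],
       [-0.7046352 ,  0.1108351 , -0.70086006]]), 't': array([-0.08374307, -0.29133427,  1.59912335])}
top {'fx': 495.64772980180607, 'fy': 495.64772980180607, 'cx': 278.11831201961826, 'cy': 201.0973384249521, 'R': array([[-0.01871455, -0.99976263, -0.01115595],
       [-0.99545992,  0.01967317, -0.0931263 ],
       [ 0.09332367,  0.00936248, -0.9955918 ]]), 't': array([0.03388557, 0.54274549, 1.39627156])}
{'fx': 335.06748632129995, 'fy': 335.06748632129995, 'cx': 284.27546558239226, 'cy': 204.9702419648847, 'T_tool_cam': array([[ 1.75174455e-03, -9.46383485e-01, -3.23040602e-01,
         8.30727077e-02],
       [ 9.99998456e-01,  1.70337121e-03,  4.32451704e-04,
         1.32807261e-04],
       [ 1.40992911e-04, -3.23040861e-01,  9.46385007e-01,
        -6.98298591e-02],
       [ 0.00000000e+00,  0.00000000e+00,  0.00000000e+00,
         1.00000000e+00]])} 0.1 [ 9.92937398e-01  1.18633949e-01 -1.59589931e-04 -1.13337441e-03] [ 0.15300067 -0.63120351  0.30286686]
```

View pics/scene0.png

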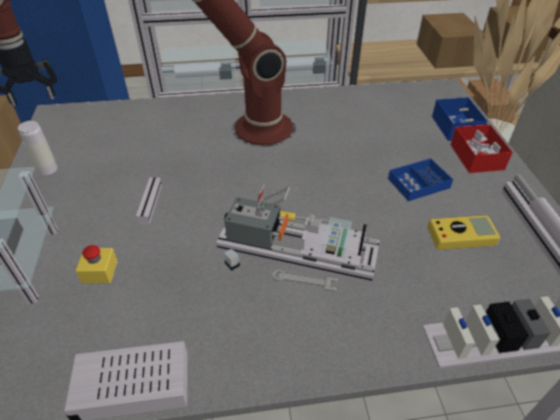

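View pics/top0.png

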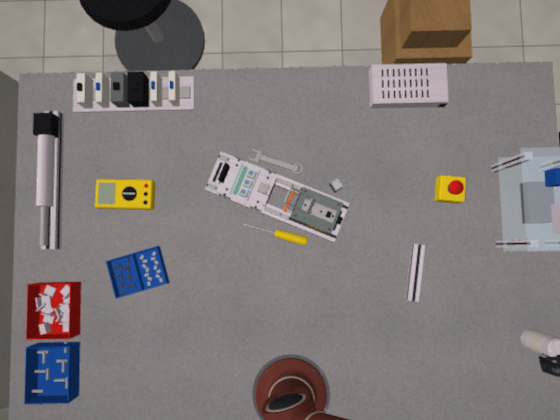

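The scene view shows the stand at about (300,240), with the socket on the left and the module on the right. In the top view the stand runs from about (350,220) at the socket end to (208,172) at the pull plate. I'll enlarge both.

```bash
python3 - <<'E'
import cv2,numpy as np
a=cv2.imread("pics/top0.png")[140:260,195:365]; b=cv2.imread("pics/scene0.png")[175:285,205:390]
cv2.imwrite("pics/topc.png",cv2.resize(a,None,fx=4.7,fy=4.7,interpolation=2))
cv2.imwrite("pics/scenec.png",cv2.resize(b,None,fx=4.3,fy=4.3,interpolation=2))
E
```

```text
(no output)
```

View pics/topc.png

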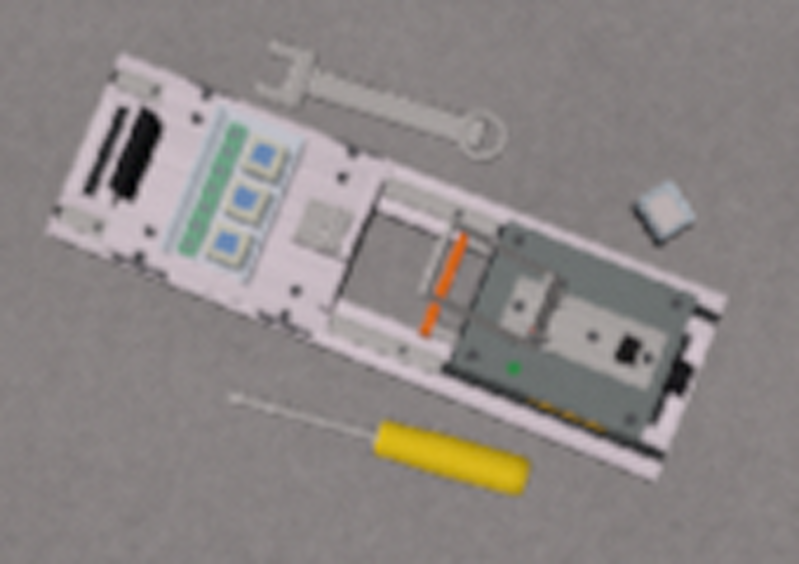

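View pics/scenec.png

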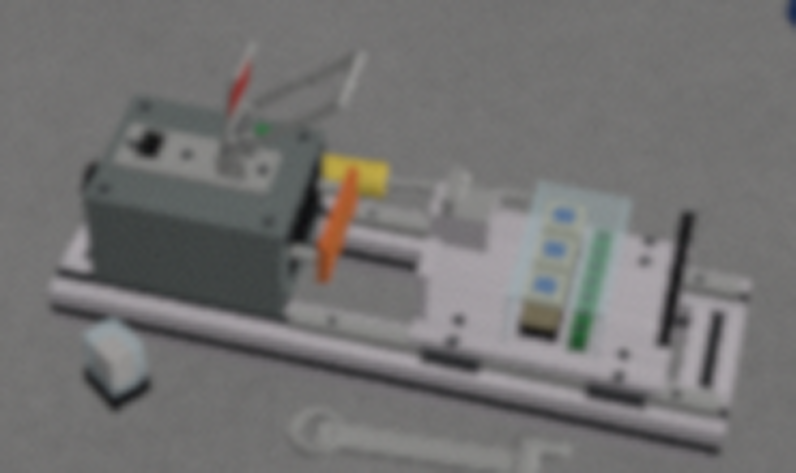

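Top crop: the socket corners are at (512,222), (700,293), (632,440) and (447,368). The bail crossbar runs about (455,213)-(427,292), and the pull plate's rear edge is near (126,149). Scene crop: the lever tip is at (252,45) and the crossbar centre at (353,80).

```bash
cat > h.py <<'E'
import numpy as np
from station import arm,snapshot,camera_info
from scipy.optimize import least_squares
from scipy.spatial.transform import Rotation as Rot
def proj(c,X):
    q=np.asarray(X)@c["R"].T+c["t"]; return np.c_[c["fx"]*q[:,0]/q[:,2]+c["cx"],c["fy"]*q[:,1]/q[:,2]+c["cy"]]
def wcam():
    c=dict(camera_info("wrist")); p=arm.read_tool_pos(); R=Rot.from_quat(arm.read_eef_rot()).as_matrix()
    T=np.eye(4); T[:3,:3]=R; T[:3,3]=p; M=np.linalg.inv(T@c["T_tool_cam"]); c["R"]=M[:3,:3]; c["t"]=M[:3,3]; return c
def W(pose,L):  # latch frame (origin under pivot) -> world
    L=np.atleast_2d(np.asarray(L,float)); x,y,a=pose
    return L@Rot.from_euler('z',a).as_matrix().T+[x,y,0]
E
python3 - <<'E'
from h import *
ct,cs=camera_info("top"),camera_info("scene")
T=lambda p:np.array(p)/4.7+[195,140]
S=lambda p:np.array(p)/4.3+[205,175]
C=np.array([[.045,.04,.1],[.045,-.078,.1],[-.045,-.078,.1],[-.045,.04,.1]])
it=T([(512,222),(700,293),(632,440),(447,368)]); is_=S([(285,258),(85,195),(135,98),(325,130)])
f=lambda v:np.r_[(proj(ct,W(v,C))-it).ravel(),(proj(cs,W(v,C))-is_).ravel()]
r=least_squares(f,[.6,-.05,-.38]); v=r.x; print(v,np.degrees(v[2]),np.round(r.fun,1))
def tri(pt,ps):
    g=lambda L:np.r_[proj(ct,W(v,L))[0]-pt,proj(cs,W(v,L))[0]-ps]
    q=least_squares(g,[0,0,.12]);return np.round(q.x,4),np.round(q.fun,1)
print("bail",tri(T((440,253)),S((353,80))))
def solve(cam,px,fix):  # x=0 plane, find y,z
    return np.round(least_squares(lambda u:proj(cam,W(v,[0,u[0],u[1]]))[0]-px,[0,.15]).x,4)
print("levertip",solve(cs,S((250,47)),0),"bailS",solve(cs,S((353,80)),0),"pivot img",(proj(cs,W(v,[0,0,.114]))-[205,175])*4.3,(proj(ct,W(v,[0,0,.114]))-[195,140])*4.7)
print("plate top",least_squares(lambda u:proj(ct,W(v,[u[0],u[1],.112]))[0]-T((126,149)),[0,.2]).x)
for s in(.035,.05,.065): print(s,[(proj(cs,W(v,[x,.204+s,.112]))[0]-[205,175])*4.3 for x in(-.025,.025)])
E
```

```text
[ 0.52000205 -0.06239625 -0.41434602] -23.74027816704545 [-1.6 -1.6 -1.4 -0.1  0.6 -0.7 -0.5 -2.2 -1.5 -4.7 -1.1  0.2 -0.1 -1.2
 -0.4  0.2]
bail (array([0.    , 0.0665, 0.1864]), array([-1.4, -0.2, -1.3, -0. ]))
levertip [0.0115 0.1965] bailS [0.0697 0.1872] pivot img [[234.39751524 151.81295018]] [[539.91784979 310.37096253]]
plate top [-0.00515456  0.25577162]
0.035 [array([654.45636283, 207.57208628]), array([639.35129547, 270.98520475])]
0.05 [array([681.03728888, 212.93508816]), array([666.73982789, 276.67876919])]
0.065 [array([707.74847713, 218.3243719 ]), array([694.26686142, 282.40112542])]
```

```bash
cat >> h.py <<'E'
def ori(a): # tool down, tool x = stand y, closing along stand x
    c,s=np.cos(a),np.sin(a); return Rot.from_matrix(np.array([[-s,c,0],[c,s,0],[0,0,-1.]])).as_quat()
E
python3 - <<'E'
from h import *
import cv2
v=(.52,-.0624,-.414)
p=W(v,[0,.12,.345])[0]; print(arm.ik(p,ori(v[2])))
arm.movep(p,ori(v[2])); print(arm.read_time())
c=wcam(); im=snapshot("wrist"); np.save("c1.npy",c,allow_pickle=True)
cv2.imwrite("pics/w1.png",cv2.resize(im,(800,600),interpolation=cv2.INTER_CUBIC))
s=800/560
for n,L in dict(seat=[0,.075+.053,.112],plate=[0,.257,.112],c1=[.045,.04,.1],c2=[-.045,.04,.1],bar=[0,.0665,.1864],c3=[.045,-.078,.1],pivot=[0,0,.114]).items(): print(n,proj(c,W(v,L))[0]*s)
E
```

```text
[ 0.20818926  0.49374283 -0.51856225  1.59029072  0.26301867  1.12773619
 -0.78637828]
2.9083
seat [404.76096063 249.60760818]
plate [404.41355211  25.26672075]
c1 [466.50852129 363.01077683]
c2 [343.4496849 363.098045 ]
bar [404.61770968 392.83170792]
c3 [460.65214231 493.73062414]
pivot [405.01925233 421.10658753]
```

View pics/w1.png

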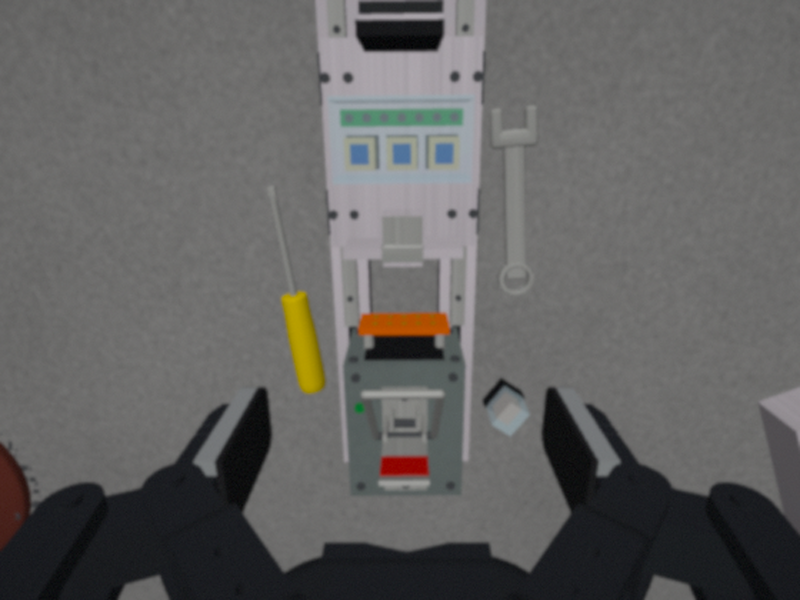

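The wrist view confirms the fit: socket corners at (463,360) and (351,494), crossbar at (402,395), and plate rear edge at row ~22, so sled ≈0.054. Next I push the module from behind.

```bash
cat >> h.py <<'E'
V=(.5195,-.0627,-.408); Q=ori(V[2]); YD=np.array([-np.sin(V[2]),np.cos(V[2]),0])
def P(y,z,x=-.0003): return W(V,[x,y,z])[0]
def F(): f=np.array(arm.read_ft_force()); return np.round([f@[np.cos(V[2]),np.sin(V[2]),0],f@YD,f[2]],1)
def yz():
    p=np.array(arm.read_tool_pos()); d=p-[V[0],V[1],0]; return np.round([d@YD,p[2]],4)
E
python3 - <<'E'
from h import *
arm.move_gripper(0.0,40)
arm.movep(P(.29,.21),Q); arm.line_to(P(.29,.148),.15); f0=F(); print(f0,yz(),arm.read_time())
arm.line_to(P(.262,.148),.08); print(F(),yz())
arm.line_to(P(.232,.148),.05); print(F(),yz(),arm.read_time())
y=.232
while y>.2:
    y-=.0006; arm.line_to(P(y,.148),.02); f=F()-f0; 
    print(np.round(y,4),f,yz(),end='; ')
    if f[1]>5.5: break
print(arm.read_time())
E
```

```text
[0.1 0.5 1. ] [0.2897 0.1492] 5.1667
[0.9 0.1 0.3] [0.261  0.1484]
[-0.4 -1.2  0.1] [0.2307 0.1478] 6.4167
0.2314 [-1.1  0.4 -1.3] [0.2311 0.1479]; 0.2308 [ 0.1  0.1 -0.2] [0.2307 0.148 ]; 0.2302 [ 0.   0.  -0.2] [0.2303 0.148 ]; 0.2296 [ 0.6  2.1 -1.1] [0.2302 0.1481]; 0.229 [ 1.  3. -2.] [0.2297 0.1481]; 0.2284 [-0.4  2.4 -3.4] [0.2286 0.1481]; 0.2278 [-0.9  1.6 -2.4] [0.2277 0.148 ]; 0.2272 [ 0.   2.4 -1.6] [0.2271 0.148 ]; 0.2266 [-1.4  3.  -2.3] [0.2265 0.148 ]; 0.226 [-0.8  2.5 -3. ] [0.2259 0.1481]; 0.2254 [-0.7  2.3 -2. ] [0.2254 0.148 ]; 0.2248 [-0.2  2.1 -2.1] [0.2247 0.148 ]; 0.2242 [-0.5  1.8 -0.6] [0.2241 0.148 ]; 0.2236 [-0.3  2.2 -1.6] [0.2235 0.148 ]; 0.223 [-1.1  2.5 -0.4] [0.2229 0.148 ]; 0.2224 [-0.7  2.8 -0.7] [0.2223 0.148 ]; 0.2218 [-0.9  3.2 -1. ] [0.2217 0.148 ]; 0.2212 [-2.1  1.8 -0.9] [0.2211 0.148 ]; 0.2206 [-0.5  2.5 -0.9] [0.2205 0.148 ]; 0.22 [ 0.2  2.5 -0.7] [0.2199 0.148 ]; 0.2194 [-0.6  1.5  0.1] [0.2193 0.148 ]; 0.2188 [-0.4  1.8 -1.1] [0.2187 0.148 ]; 0.2182 [-1.1  2.1 -0.5] [0.2183 0.148 ]; 0.2176 [-1.   5.2 -1.8] [0.2182 0.1481]; 0.217 [ 0.2  4.5 -2.6] [0.2181 0.1481]; 0.2164 [-0.4  6.4 -2.9] [0.2181 0.1481]; 12.9167
```

```bash
python3 - <<'E'
from h import *
import cv2
arm.line_to(P(.235,.148),.1); arm.line_to(P(.235,.23),.2)
arm.move_gripper(.85,40)
arm.line_to(P(.085,.29),.25)
c=wcam(); im=snapshot("wrist"); print(arm.read_time(),arm.read_opening())
cv2.imwrite("pics/w2.png",cv2.resize(im,(800,600),interpolation=cv2.INTER_CUBIC))
s=800/560
for n,L in dict(seat=[0,.082,.122],plate=[0,.211,.112],c1=[.045,.04,.1],c2=[-.045,.04,.1],bar=[0,.0665,.1864],pivot=[0,0,.114]).items(): print(n,proj(c,W(V,L))[0]*s)
np.save("c2.npy",np.array([c],dtype=object))
E
```

```text
15.3417 0.8495001044678578
seat [407.54997428 304.40480272]
plate [408.65662916  34.98260228]
c1 [482.01028628 357.63550978]
c2 [332.27170265 357.19972836]
bar [407.83744974 393.51290129]
pivot [406.93987878 428.10889074]
```

View pics/w2.png

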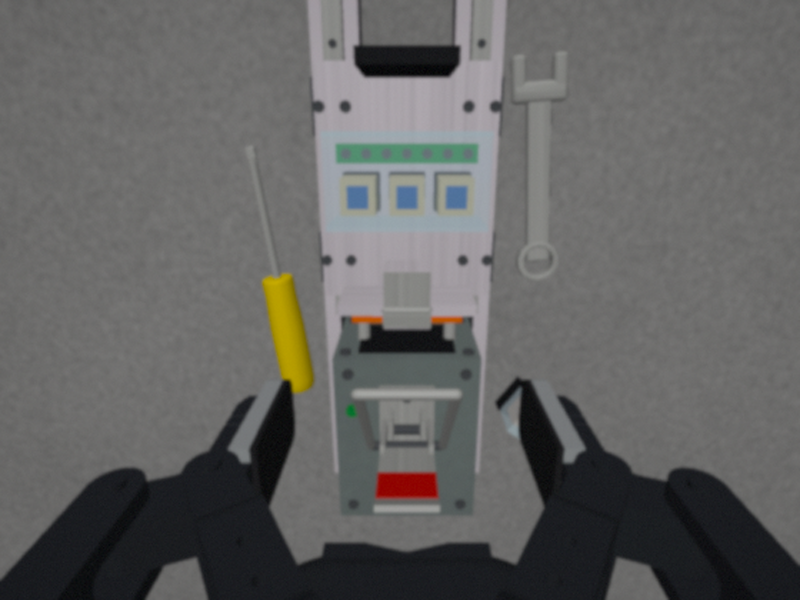

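```bash
python3 - <<'E'
from h import *
c=np.load("c2.npy",allow_pickle=True)[0]; s=800/560
def yat(row,z): return round(least_squares(lambda u:proj(c,W(V,[0,u[0],z]))[0][1]*s-row,[.1]).x[0],4)
print("plate",yat(47,.112),"floor end seat",yat(272,.1095)-.0185,"lip edge seat",yat(309,.120)-.002,"sock front",yat(355,.1),"sock back",yat(514,.1),"cover front",yat(231,.092)-.037,"cover rear",yat(132,.092))
print("bar z if y .0665:",[yat(394,z) for z in(.18,.186,.19)])
p=proj(c,W(V,[[.023,.0665,.186],[-.023,.0665,.186]]))*s; print(p)
E
```

```text
plate 0.206 floor end seat 0.07769999999999999 lip edge seat 0.0766 sock front 0.0416 sock back -0.0779 cover front 0.07830000000000001 cover rear 0.1684
bar z if y .0665: [np.float64(0.0625), np.float64(0.066), np.float64(0.0684)]
[[463.5011543  393.1664078 ]
 [352.15377476 392.85089142]]
```

The module bears on the contact plate (orange edge at row 320) and the seat is at y≈0.078. The crossbar spans (352..463, 394), as predicted. Grasping the bail now.

```bash
python3 - <<'E'
from h import *
import cv2
arm.line_to(P(.062,.239),.12); f0=F()
arm.move_gripper(.45,25); print("grip",arm.read_opening(),arm.read_finger_force(),F(),yz(),arm.read_time())
f0=F()
for ph in np.linspace(.72,.03,8)[1:]:
    arm.line_to(P(.002+.084*np.cos(ph),.128+.084*np.sin(ph)+.057),.06); print(round(ph,2),F()-f0,yz())
print(arm.read_time(),arm.read_opening(),arm.read_finger_force())
c=wcam(); im=snapshot("wrist"); np.save("c3.npy",np.array([c],dtype=object))
cv2.imwrite("pics/w3.png",cv2.resize(im[150:390,160:400],(600,600),interpolation=cv2.INTER_CUBIC))
E
```

```text
grip 0.5279657901321078 25.370897836983204 [-1.1  2.5  2.1] [0.0631 0.2398] 16.3167
0.62 [-0.1 -3.7 -1.5] [0.0699 0.2333]
0.52 [ 0.1 -3.5 -1.7] [0.075  0.2265]
0.42 [-1.1 -1.8 -1.4] [0.0793 0.2193]
0.33 [-1.4 -0.2  0.1] [0.0823 0.2117]
0.23 [-0.7  1.4  0.4] [0.0846 0.2036]
0.13 [-1.2  1.1 -0.1] [0.0859 0.1955]
0.03 [-1.4  1.   0.5] [0.0863 0.1871]
18.375 0.5259776461084522 25.534623563289642
```

View pics/w3.png

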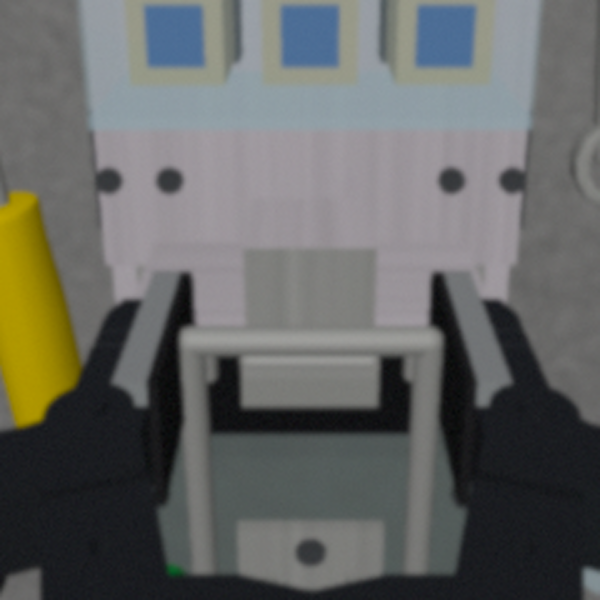

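The crossbar (row 342) sits on the +y side of the lip (edge at row ~357) and is centred. Next I quantify this, lower to the floor and draw back.

```bash
python3 - <<'E'
from h import *
c=np.load("c3.npy",allow_pickle=True)[0]
def yat(row,z): return round(least_squares(lambda u:proj(c,W(V,[0,u[0],z]))[0][1]-row,[.1]).x[0],4)
r=lambda k:150+k*.4
print("bar",[yat(r(342),z) for z in(.126,.131,.136)],"lip seat",yat(r(357),.12)-.002,"floor end seat",yat(r(248),.1095)-.0185,"tool",yz())
E
```

```text
bar [np.float64(0.0858), np.float64(0.089), np.float64(0.0922)] lip seat 0.0767 floor end seat 0.0779 tool [0.0863 0.1874]
```

```bash
python3 - <<'E'
from h import *
arm.line_to(P(.0855,.180),.06); f0=F(); print(f0,yz())
arm.line_to(P(.084,.174),.05); print(F()-f0,yz())
z=.174
while z>.161:
    z-=.0008; arm.line_to(P(.0835,z),.025); f=F()-f0; print(round(z,4),f,yz(),end='; ')
    if f[2]>3: break
print(arm.read_time(),arm.read_opening())
E
```

```text
[-1.8  3.8  0.8] [0.0855 0.1797]
[-0.7  0.1  1.3] [0.0839 0.1738]
0.1732 [ 0.  -0.3  1.3] [0.0832 0.1732]; 0.1724 [-1.1 -1.5  0. ] [0.0831 0.1723]; 0.1716 [ 0.2 -1.1  1.6] [0.083  0.1715]; 0.1708 [-0.2 -2.7  0.9] [0.0829 0.1706]; 0.17 [ 0.6 -3.2  1.6] [0.0829 0.1698]; 0.1692 [ 0.2 -3.8  0.8] [0.0828 0.169 ]; 0.1684 [ 0.8 -4.6  1. ] [0.0828 0.1682]; 0.1676 [-0.2 -6.1  0.6] [0.0829 0.1674]; 0.1668 [-0.1 -7.5  3.9] [0.083 0.167]; 21.225 0.5188060025483251
```

```bash
python3 - <<'E'
from h import *
print(F())
arm.line_to(P(.078,.1675),.03); print(F(),yz())
y=.078
while y>.066:
    y-=.0007; arm.line_to(P(y,.1675),.025); f=F(); print(round(y,4),f,yz(),end='; ')
    if f[1]>8: break
print(arm.read_time(),arm.read_opening())
E
```

```text
[-1.9 -3.7  4.7]
[-2.6  4.3  0.9] [0.0806 0.1679]
0.0773 [-3.   4.2  0.5] [0.0787 0.1676]; 0.0766 [-2.6  4.5  1.9] [0.077  0.1675]; 0.0759 [-1.7  4.7  0.5] [0.0759 0.1674]; 0.0752 [-2.3  4.1  0. ] [0.0751 0.1674]; 0.0745 [-1.9  4.   0.8] [0.0745 0.1675]; 0.0738 [-2.6  4.5  0.5] [0.074  0.1675]; 0.0731 [-2.3  5.6 -1.1] [0.0739 0.1675]; 0.0724 [-2.   6.2 -1.4] [0.0738 0.1675]; 0.0717 [-2.6  6.9 -2.3] [0.0737 0.1675]; 0.071 [-2.   7.9 -3. ] [0.0736 0.1675]; 0.0703 [-1.7  9.7 -4.4] [0.0735 0.1676]; 24.3083 0.5227948008334271
```

Bearing on the web at 0.0737. Release, lift and look.

```bash
python3 - <<'E'
from h import *
import cv2
arm.line_to(P(.0725,.1672),.05)
arm.move_gripper(.75,25); print(F(),yz())
arm.line_to(P(.0735,.26),.2)
print(arm.read_time())
c=wcam(); im=snapshot("wrist"); np.save("c4.npy",np.array([c],dtype=object))
cv2.imwrite("pics/w4.png",cv2.resize(im[180:420,160:400],(600,600),interpolation=cv2.INTER_CUBIC))
arm.move_gripper(0,40)
E
```

```text
[-0.2 -0.7  0.1] [0.0707 0.1671]
25.5
```

View pics/w4.png

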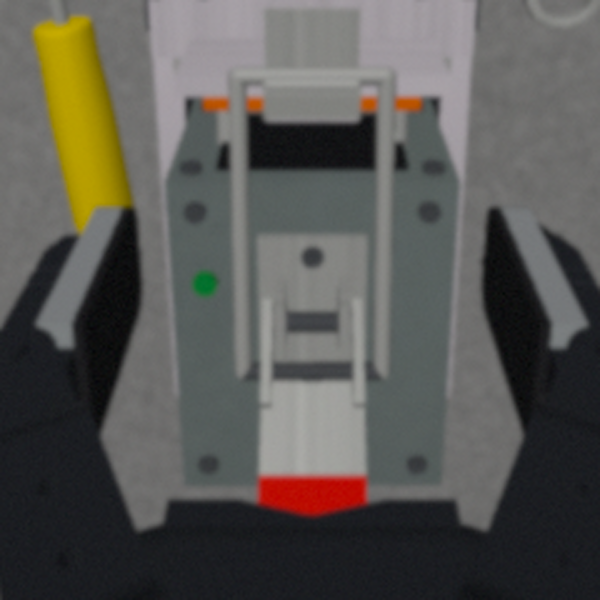

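```bash
python3 - <<'E'
from h import *
from scipy.optimize import brentq
c=np.load("c4.npy",allow_pickle=True)[0]
def yat(row,z): return round(least_squares(lambda u:proj(c,W(V,[0,u[0],z]))[0][1]-row,[.1]).x[0],4)
r=lambda k:180+k*.4
print("bar",[yat(r(76),z) for z in(.112,.116,.125)],"floor end seat",yat(r(9),.1095)-.0185)
print("bar outer px", (proj(c,W(V,[[.023,.078,.112],[-.023,.078,.112],[0,.078,.112]]))-[160,180])/.4)
for b in(.077,.078,.079,.080):
  print(b,brentq(lambda t:(b+.014*np.cos(t))**2+(.112-.114-.014*np.sin(t))**2-.09**2,.3,1.6))
for th in(.6,.7,.8,.9,1.0): print(th,(proj(c,W(V,[[0,-.0014,.114]+.014*0*np.zeros(3)+np.r_[0,-r_*np.cos(th)-.0015*np.sin(th)+.0014,r_*np.sin(th)-.0015*np.cos(th)] for r_ in(.014,.017,.042)]))[:,1]-180)/.4)
E
```

```text
bar [np.float64(0.0775), np.float64(0.079), np.float64(0.0822)] floor end seat 0.0774
bar outer px [[396.90008683  74.44003315]
 [229.76976769  74.20708504]
 [313.33269815  74.32355598]]
0.077 0.4440123025708819
0.078 0.6151176548027545
0.079 0.7484084167790999
0.08 0.8623449179751437
0.6 [367.29825454 377.92421018 469.17845515]
0.7 [367.97845793 378.70968209 471.90309307]
0.8 [368.16412439 378.89085587 473.07423526]
0.9 [367.84529232 378.45393736 472.59972989]
1.0 [367.01749996 377.39200662 470.40576722]
```

```bash
cat >> h.py <<'E'
def arc(t,r=.056): return P(-r*np.cos(t)-.0015*np.sin(t)+.011,.114+r*np.sin(t)-.0015*np.cos(t)+.073)
E
python3 - <<'E'
from h import *
arm.line_to(P(-.005,.265),.2); arm.line_to(arc(1.1),.15); f0=F(); print(f0,yz(),arm.read_opening(),arm.read_time())
for t in np.arange(1.04,.28,-.06):
    arm.line_to(arc(t),.04); f=F()-f0; print(round(t,2),f,yz(),end='; ')
    if np.hypot(f[1],f[2])>24: print("STOP"); break
print(arm.read_time())
E
```

```text
[0.4 1.  0.8] [-0.0145  0.2359] 0.00539882039003266 27.075
1.04 [-0.4 -0.7 -1. ] [-0.0182  0.2351]; 0.98 [-0.7 -0.9 -0.9] [-0.0217  0.2327]; 0.92 [-0.1 -0.9 -0.2] [-0.0245  0.2305]; 0.86 [-1.2 -1.  -1.4] [-0.027   0.2282]; 0.8 [ 0.3  0.4 -1.2] [-0.029   0.2261]; 0.74 [-0.1  0.   0. ] [-0.0313  0.2236]; 0.68 [ 0.4 -0.2 -1. ] [-0.0335  0.2209]; 0.62 [ 1.2  0.6 -0.7] [-0.0356  0.2181]; 0.56 [0.9 0.7 0.3] [-0.0376  0.2152]; 0.5 [ 1.5 -0.4  0.4] [-0.0393  0.2122]; 0.44 [-0.1 -0.5 -0.8] [-0.0407  0.2091]; 0.38 [ 0.1 -1.1 -0.7] [-0.0419  0.206 ]; 0.32 [ 0.1 -1.6 -0.8] [-0.0429  0.2028]; 30.325
```

```bash
python3 - <<'E'
from h import *
c=np.load("c4.npy",allow_pickle=True)[0]
for th in(0,.2,.3,.4,.5,.6,.7,.8,.9,1.0):
  o=[]
  for r_ in(.044,):
    for x in(-.015,.015): o.append(proj(c,W(V,[x,-r_*np.cos(th)-.0015*np.sin(th),.114+r_*np.sin(th)-.0015*np.cos(th)]))[0])
  o=(np.array(o)-[160,180])/.4; print(th,o[0,1].round(1),(o[1,0]-o[0,0]).round(1))
p=(proj(c,W(V,[[x,-.078,.1] for x in(-.045,.045)]))-[160,180])/.4; print(p)
E
```

```text
0 431.5 93.2
0.2 450.9 96.2
0.3 459.1 97.9
0.4 466.3 99.6
0.5 472.1 101.3
0.6 476.6 103.1
0.7 479.6 104.9
0.8 480.9 106.8
0.9 480.5 108.6
1.0 478.3 110.3
[[183.38457249 483.05162218]
 [441.12248624 483.44450394]]
```

```bash
python3 - <<'E'
from h import *
import cv2
im=snapshot("scene"); cv2.imwrite("pics/s5.png",cv2.resize(im[185:265,210:330],(800,533),interpolation=cv2.INTER_CUBIC))
c=camera_info("scene")
for n,L in dict(pivot=[0,0,.114],barseat=[0,.078,.112],barr=[.0205,.078,.112],lip=[0,.08,.122]).items(): print(n,(proj(c,W(V,L))[0]-[210,185])*6.667)
E
```

```text
pivot [329.13471958 167.84647004]
barseat [532.91674619 212.41337056]
barr [518.28325509 251.06398408]
lip [538.66665912 194.02071204]
```

View pics/s5.png

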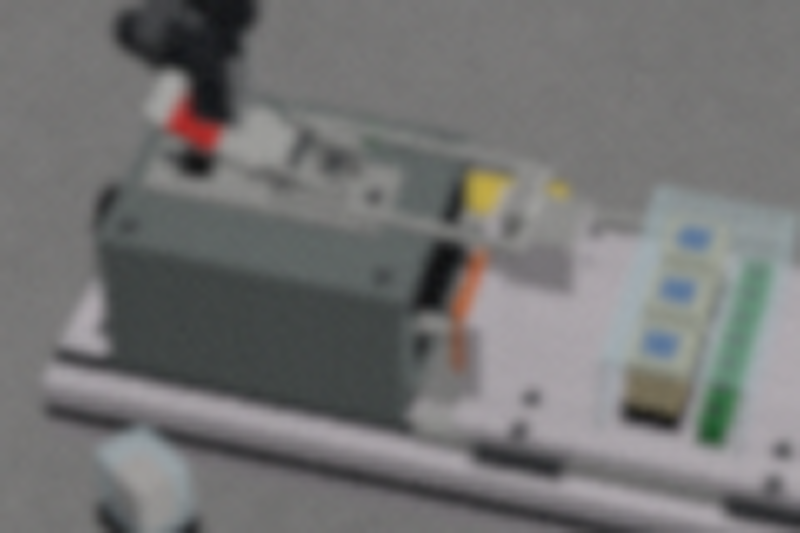

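```bash
python3 - <<'E'
from h import *
import cv2
arm.line_to(P(-.035,.235),.2); arm.line_to(P(.045,.235),.3)
c=wcam(); im=snapshot("wrist"); np.save("c6.npy",np.array([c],dtype=object)); cv2.imwrite("pics/raw6.png",im)
print(arm.read_time())
y=proj(c,W(V,[[0,.078,.112],[0,.078,.126],[.0205,.078,.112],[.0205,.078,.126],[0,.0965,.1095],[0,0,.114]])); print(y)
y0=int(y[0,1])-45
cv2.imwrite("pics/w6.png",cv2.resize(im[max(0,y0):max(0,y0)+150,185:385],(800,600),interpolation=cv2.INTER_CUBIC)); print(max(0,y0))
E
```

```text
31.1583
[[286.89696352 181.91588826]
 [287.03713411 188.48485321]
 [321.59283989 182.09149014]
 [324.22088405 188.67322999]
 [287.10461966 149.91454335]
 [286.05682777 297.04441059]]
136
```

View pics/w6.png

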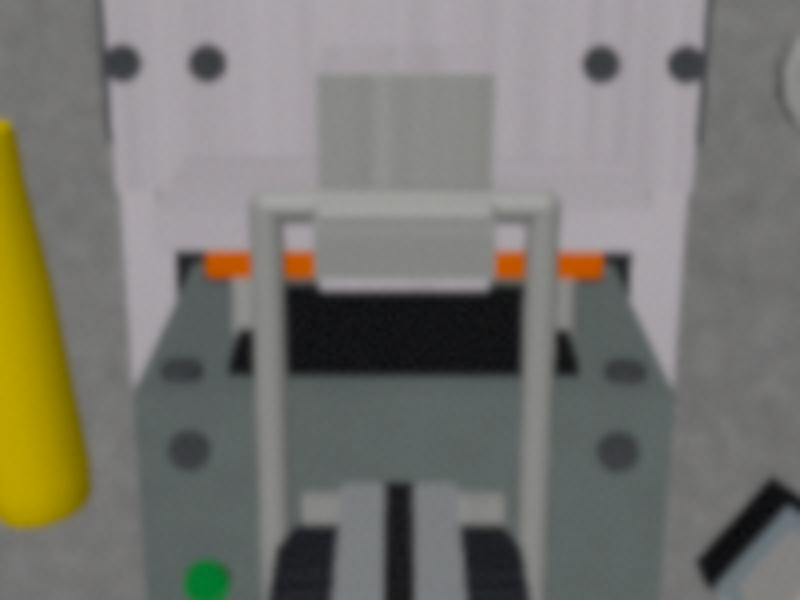

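The bar (row ~205) runs under the lip at (405,215), so it's still hooked. Now I finish pressing.

```bash
python3 - <<'E'
from h import *
arm.line_to(P(-.035,.235),.3); f0=F(); arm.line_to(arc(.42),.1); print(f0,F()-f0,arm.read_time())
for t in np.r_[np.arange(.36,.17,-.03),np.arange(.16,-.06,-.015)]:
    arm.line_to(arc(t),.02); f=F()-f0; print(round(t,3),f,yz(),end='; ')
    if f[2]>14: print("STOP"); break
print(arm.read_time())
E
```

```text
[-0.1  0.8 -0.4] [-0.6 -0.8  1. ] 32.0
0.36 [ 0.9 -1.3  1.4] [-0.0418  0.2055]; 0.33 [-0.4 -0.8  0.7] [-0.0426  0.2037]; 0.3 [-0.2 -1.   1. ] [-0.0429  0.2022]; 0.27 [-0.3 -0.7 -0.1] [-0.0433  0.2005]; 0.24 [ 0.9 -1.5  1.6] [-0.0438  0.1987]; 0.21 [ 0.  -1.6  1.2] [-0.0442  0.197 ]; 0.18 [-0.5 -1.1  0.3] [-0.0445  0.1953]; 0.16 [ 0.3 -0.4  0.7] [-0.0446  0.1943]; 0.145 [ 0.7 -0.1  0.3] [-0.0446  0.1936]; 0.13 [ 1.1 -0.4  0.6] [-0.0447  0.1927]; 0.115 [ 0.  -0.5 -0.3] [-0.0448  0.1919]; 0.1 [-0.3 -0.4  0.7] [-0.0449  0.191 ]; 0.085 [-0.6 -0.8 -0.1] [-0.045   0.1902]; 0.07 [ 0.1 -0.6  0.3] [-0.045   0.1893]; 0.055 [ 0.1 -0.9  0.6] [-0.045   0.1885]; 0.04 [-0.3 -0.2  0.8] [-0.045   0.1877]; 0.025 [-0.1 -0.2  0.6] [-0.045   0.1868]; 0.01 [-0.3  0.   0.7] [-0.045  0.186]; -0.005 [ 0.5 -1.6  1.1] [-0.0449  0.1853]; -0.02 [-1.2 -1.2  7.5] [-0.0449  0.1852]; -0.035 [-2.7 -2.5 11.9] [-0.0449  0.1852]; -0.05 [-4.2 -2.9 18.5] [-0.0448  0.1851]; STOP
37.5667
```

```bash
python3 - <<'E'
from h import *
import cv2
arm.line_to(P(-.035,.235),.15); arm.line_to(P(.045,.235),.3); arm.pause(.3)
im=snapshot("wrist"); cv2.imwrite("pics/raw7.png",im); print(arm.read_time())
a=cv2.imread("pics/raw6.png"); 
g=lambda i:cv2.cvtColor(i,cv2.COLOR_BGR2GRAY).astype(np.float32)
A,B=g(a),g(im)
def sh(x0,x1,y0,y1):
    w=cv2.createHanningWindow((x1-x0,y1-y0),cv2.CV_32F); return np.round(cv2.phaseCorrelate(A[y0:y1,x0:x1],B[y0:y1,x0:x1],w),2)
full=lambda x0,x1,y0,y1:(185+x0//4,185+x1//4,136+y0//4,136+y1//4)
for n,b in dict(modL=(90,240,30,110),modR=(560,720,30,110),sockL=(150,240,350,500),sockR=(570,660,350,500),keepertop=(290,520,40,140),mod_relays=(0,800,-300,-60)).items(): print(n,sh(*full(*b)))
for nm,cols in(("barside",(256,262)),("mid",(275,295)),("barR",(312,320))):
    for i in(A,B): print(nm,i[176:212,cols[0]:cols[1]].mean(1).round().astype(int))
E
```

```text
38.8417Traceback (most recent call last):
  File "<stdin>", line 11, in <module>
  File "<stdin>", line 9, in sh
    return _wrapfunc(a, 'round', decimals=decimals, out=out)
    return _wrapit(obj, method, *args, **kwds)
    conv = _array_converter(obj)
ValueError: setting an array element with a sequence. The requested array has an inhomogeneous shape after 1 dimensions. The detected shape was (2,) + inhomogeneous part.
```

```bash
cat > cmp.py <<'E'
import cv2,numpy as np,sys
g=lambda n:cv2.imread(n,0).astype(np.float32)
A,B=g(sys.argv[1]),g(sys.argv[2])
def sh(x0,x1,y0,y1):
    w=cv2.createHanningWindow((x1-x0,y1-y0),cv2.CV_32F); return np.round(cv2.phaseCorrelate(A[y0:y1,x0:x1].copy(),B[y0:y1,x0:x1].copy(),w)[0],2)
full=lambda x0,x1,y0,y1:(185+x0//4,185+x1//4,136+y0//4,136+y1//4)
for n,b in dict(modL=(90,240,30,110),modR=(560,720,30,110),sockL=(150,240,350,500),sockR=(570,660,350,500),keepertop=(290,520,40,140),mod_relays=(0,800,-300,-60)).items(): print(n,sh(*full(*b)))
for nm,cols in(("barside",(256,262)),("mid",(275,295)),("barR",(312,320))):
    for i in(A,B): print(nm,i[176:212,cols[0]:cols[1]].mean(1).round().astype(int))
E
python3 cmp.py pics/raw6.png pics/raw7.png
```

```text
modL [-0.95 -3.08]
modR [-1.08 -3.35]
sockL [-0.76 -4.31]
sockR [-1.31 -3.8 ]
keepertop [-0.15  0.51]
mod_relays [-2.57 -4.33]
barside [156 157 157 157 156 156 154 154 157 162 162 154 140 123 113 123 142 155
 158 158 157 154 143 125 110 105 105 103 104  97  81  59  39  28  28  28]
barside [156 154 153 156 159 160 154 144 130 119 121 137 152 157 158 158 156 153
 142 127 115 112 112 112 110 106  93  72  45  25  19  19  18  19  20  19]
mid [137 136 136 136 136 136 137 143 151 156 156 158 159 154 143 135 135 136
 135 133 132 131 131 131 131 131 131 132 135 144 152 146 117  73  35  20]
mid [138 139 145 153 158 158 159 160 155 144 136 135 136 136 134 132 131 131
 132 131 131 132 132 134 141 151 152 129  87  45  23  19  18  18  18  19]
barR [158 159 160 159 158 157 155 154 155 160 160 154 142 128 118 122 135 144
 147 147 146 144 137 127 118 116 116 116 116 113 106  95  84  79  78  80]
barR [158 157 156 157 159 160 154 141 128 120 122 129 134 136 137 137 136 135
 132 127 124 124 123 124 123 122 119 115 111 109 109 110 110 109 110 110]
```

The bar–keeper picture is unchanged and the lever sits on its stop, but the pressing force was low. A light touch behind the pull plate will show how far the module was drawn; first contact was at 0.2181.

```bash
python3 - <<'E'
from h import *
arm.line_to(P(.235,.235),.3); arm.line_to(P(.235,.148),.2); arm.line_to(P(.2215,.148),.1); arm.pause(.3)
f0=F(); print(f0,yz()); y=.2215
while y>.212:
    y-=.0005; arm.line_to(P(y,.148),.02); f=F()-f0; print(round(y,4),f[1],yz()[0],end='; ')
    if f[1]>4.5: break
print(arm.read_time())
E
```

```text
[ 0.3  0.5 -0.1] [0.222  0.1482]
0.221 -0.7 0.221; 0.2205 -0.8 0.2204; 0.22 0.09999999999999998 0.2199; 0.2195 -1.0 0.2194; 0.219 0.30000000000000004 0.219; 0.2185 -0.5 0.2184; 0.218 -1.1 0.2179; 0.2175 -0.6 0.2174; 0.217 -0.5 0.2169; 0.2165 -0.09999999999999998 0.2164; 0.216 -0.6 0.2161; 0.2155 0.8 0.216; 0.215 3.5999999999999996 0.216; 0.2145 4.5 0.2159; 0.214 5.1 0.2158; 44.5417
```

The module has been drawn in 2.1 mm from first contact and is held, so it's latched. Retract and hand in.

```bash
python3 - <<'E'
from h import *
from station import ticket
arm.line_to(P(.24,.148),.1); arm.line_to(P(.24,.26),.2); arm.pause(.3); print(arm.read_time()); print(ticket.finish_job())
E
```

```text
45.9583
the job is handed in; nothing more can be done
None
```

The relay module is latched and the job is handed in at 46 s of the allowed 67 s: the bail sits under the keeper lip, the lever is flat on its stop, and a light push afterwards showed the module about 2 mm further in and not moving at 5 N. I stopped each hand push and press below its limit. I took no final picture; the lever force stayed near 1 N while pressing, less than the 3 N or more the task describes.

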